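Fit and hold the front wheel of a radio-control car

ROBOT

A 6-joint arm with a two-finger parallel gripper is mounted at the origin on the work surface. World frame = base frame: x ahead of the robot, y to its left, z up, the work surface at z = 0. Lengths are in mm, angles in rad, forces in N, time in s.
With the tool pointing down it reaches from about 350 to 1000 mm from the base axis. Payload 7.1 kg.
Tool frame: the origin (TCP) lies between the finger pads; the fingertips stand 17 mm ahead of it and the grasp point (between the pads) lies 2 mm behind it; z points along the fingers, y is the line along which they close (so a half turn about z gives the same grasp; the last joint's range is limited). The gripper opens to 85 mm and grips with 20 to 120 N. Pads are 22 mm wide; open, the fingers measure 114 mm over their backs; the gripper's body (76 mm by 85 mm) begins 54 mm behind the grasp point. The pads swing forward as they close: fully open they stand 13 mm farther back than shut.
Start: joints at [-1.284, 0.423, 1.63, -0, 1.089, -0.019], TCP at [188.178, -595.982, 248.319] pointing down, gripper open.
Joint ranges: [-3, 3], [-0.9, 2.11], [0.09, 2.58], [-1.31, 4.45], [0.11, 2.69], [-2.54, 2.54]. Speed limits (rad/s): [2.39, 2.39, 3.01, 3.14, 3.14, 3.14].

INTERFACE

Orientations are given as [roll, pitch, yaw] about the fixed x, y, z axes, in that order (R = Rz(yaw) Ry(pitch) Rx(roll)).
In Python, from cell import get_state, snapshot, calibration, hand_in gives the robot as it stands.
- The arm moves only by the tool move_arm, never from a script. Its argument "increments" is a list of rows, each a list of 4 numbers: the shift along the tool's x, y, z in cm, then the turn about the tool's z in rad. In form: [[dx, dy, dz, roll], ...]. A call has 1 to 12 rows; each row shifts and turns the commanded pose from where the row before left it, along the tool's axes as they then stand; what a row does not reach is not made up. A row lasts 1/8 s, in which the tool goes at most 62.5 mm and 10.7 degrees, less where a joint would pass 70% of its speed; a pose out of reach is approached as far as the arm can. A call is refused whole if a number of a shift passes 6.25 or a number of a turn 0.188, either way. A call with a gripper value outside its range is refused whole. "gripper" is the closure, from 0 (fully open) to 1 (shut), set as the call begins (left out, the last holds). The fingers move at their own pace and stop on an object; "squeeze" is the grip in N (left out, the last holds). Time passes only in rows, so rows that do not move let the fingers close. It gives the time, the measured TCP pose, the force, the opening and the grip force at its end, in the units of the state.
- get_state(): the state, without advancing time (a new reading comes with each control period).
- snapshot(name): name is "side" or "top"; returns the picture (400x640x3 uint8, red, green, blue); there is no depth.
- calibration(name): a dict with "intrinsics" (3x3 intrinsics, pixels), "origin" and "orientation" of the camera in the world. Camera axes: x right, y down, z forward; pixel columns grow to the right and rows downward; lengths in mm; the calibration is good to about 2 mm. A picture is of the moment at which its call begins. calibration takes no time and is no camera call.
- hand_in(): hands the job in; it is judged then, once.
The state is a dict: "time": time; "qpos": joint angles; "dq": joint speeds; "tau": joint torques, N m; "ee_pos": TCP position; "orientation": TCP orientation; "force": force on the tool from outside, world axes, zero at the start; "ft_torque": the same for the moment, N m; "opening": finger opening in mm; "grasp_force": force on a finger pad.
Only numpy, scipy, OpenCV 4.12 (cv2) and the standard library are available. Lean on these libraries where they do the work, as an engineer would, in place of code of your own. Each camera call takes 0.05 s, during which the arm holds its last target. There are 200 camera calls.

TASK

Two loose wheels lie on the desk pad; they look alike but one is wider. Put the wide rear wheel away in the wheel tray, lying flat in the row that already holds the other wide wheel, and let go of it; then fit the narrow front wheel on the bare axle of the model car on the work stand: turn it until its slots mesh with the axle's cross pin and slide it fully home. Finish while still gripping that wheel and pressing it firmly down on the axle, as you would for the nut to go on, and leave everything else on the desk where it is.

Things in the scene. Friction and masses are not known exactly. Their poses are not given: they have to be found in the camera images.
- front_wheel: Narrow loose wheel: black tyre 64 mm in diameter, 24 mm wide, pale four-spoke rim, 28 to 56 g, flat on the pad (pad top 3 mm above the desk), nut side up, as it goes on. Origin: centre of its underside; z up, along its axle line. It and the wide wheel start in either of two spots, at random, turned at any angle. Its spokes lie along its x and y axes
- wheel_seat (a point): Point on the narrow wheel's centre line 11 mm above its underside, same axes. The hub boss (23 mm across) starts 5 mm above the underside; its lower face has a cross of two slots, along x and y (below the spokes), 4.6 mm wide, 6.3 mm deep, mouths flared. A 6 mm hole runs from there up through the web, which ends 15 mm above the underside
- rear_wheel: Wide loose wheel: same look and diameter (64 mm) but 32 mm wide, 35 to 70 g, lying flat on the pad. Origin: centre of its underside, z up
- tray: Fixed wooden wheel tray on the pad, 198 mm (x) by 156 mm (y), walls 4 mm thick. Origin: centre of its underside. Two rows, troughs 190 mm long (x) and 72 mm wide, centred on y = +38 and -38 mm; floor 4 mm, walls 14 mm above the origin. Each row holds one wheel near x = +54 mm, wide or narrow at random; the -x ends are free: a wheel put at x = -45 mm leaves room for fingers
- tray_rear_wheel: The wide wheel already lying in one row of the tray (64 mm in diameter, 32 mm wide): it marks the row for wide wheels. Leave it. Origin: centre of its underside, z up
- tray_front_wheel: The narrow wheel already lying in the other row (64 mm in diameter, 24 mm wide). Leave it. Origin: centre of its underside, z up
- car: 1:10 radio-control car without its shell, on its side in a fixed work stand, 385 mm long. Origin: on the desk under the stand's centre; -y is the car's front, x its up side, z up. Its axle ends point straight up. The bare front one is at x = +22, y = -128.5 mm; the upper rear wheel, 257 mm behind it, reaches 220 mm above the desk, all else near the bare axle stays lower
- front_axle: Bare axle end: a steel cross pin, 3 mm thick and 16 mm long, lies across the axle 3 mm clear above a flange 19 mm across. Origin: on the axle line level with the pin's top, 207 mm above the desk; z up, x along the pin. Starts at any angle, turns against about 0.03 N m. Home: boss on the flange, wheel_seat at this origin; unmeshed it stops 6 mm higher. Play about 5 degrees either way
- stub_tip (a point): Tapered tip of the 4 mm steel stub that stands 14 mm above the cross pin on the axle line; it passes through the wheel's 6 mm hole
- nut_driver: Wheel-nut driver with a black handle, 190 mm long, lying on the pad. Leave it
- oil_bottle: Small white damper-oil bottle, 34 mm in diameter and 90 mm tall, standing on the pad. Leave it
- nut_dish: Small white dish with wheel nuts, 68 mm in diameter and 22 mm tall. Leave it
- calipers: Steel calipers, 160 mm long and 10 mm thick, lying flat. Leave them
Things that resemble listed ones, but are neither listed nor needed, are in the scene too. Leave any blue or green look-alike of the front_wheel alone.

How it is judged (in metres and radians):
On the way, in this order (a step that is already met when the one before it is completed fails the run):
1. the wide loose wheel lies flat and let go in the tray row that holds the other wide wheel (((y of rear_wheel in the frame of tray between 0.03 and 0.046 m and y of tray_rear_wheel in the frame of tray between 0.03 and 0.046 m) or (y of rear_wheel in the frame of tray between -0.046 and -0.03 m and y of tray_rear_wheel in the frame of tray between -0.046 and -0.03 m)) and x of rear_wheel in the frame of tray between -0.07 and 0.07 m and z of rear_wheel in the frame of tray between 0.001 and 0.008 m and angle between rear_wheel's own z axis and vertical below 0.1 rad and linear speed of rear_wheel below 0.02 m/s and contact force between rear_wheel and the arm below 0.1 N and contact force between rear_wheel and the fingers below 0.1 N), for 0.2 s.
2. the narrow wheel is meshed and home on the bare axle (z of wheel_seat in the frame of front_axle between -0.0025 and 0.002 m and horizontal distance between wheel_seat and front_axle below 0.003 m and angle between front_wheel's own z axis and vertical below 0.07 rad), for 0.2 s.
At the end, for the whole second after the job is handed in: Narrow wheel on the axle: seat within 2 mm of home, centred to 3 mm, level to 0.07 rad, gripped and pressed on with over 3 N each. Wide wheel flat, still and released on the floor of the other wide wheel's row, both within 8 mm of its centre line. The rest within 30 mm of its place (all of step 1 and all of step 2 and contact force between front_wheel and front_axle above 3 N and contact force between front_wheel and the fingers above 3 N); the arm keeps its last pose, push and grip.
It fails at once if a wheel in the tray, a tool or another thing on the desk is moved more than 30 mm (distance of any of tray_front_wheel, tray_rear_wheel, nut_driver, oil_bottle, nut_dish, calipers from where it was at the start of the episode above 0.03 m).
It also fails if it takes over 51 s, if anything falls off the work surface, if the arm or the gripper's body presses on something with over 40 N, if the wrist force passes 120 N, or if a joint passes its speed limit or range.

## Working session

There is one attempt and no reset: what is moved stays moved. The work goes in short steps, Python scripts to look and compute and a tool call to move; the robot and the scene stay as the last step left them, time stands still between calls to the robot, and variables do not carry over. Pictures are saved under pics/ and viewed, at most 10 in all, crops included, and the job is handed in when it is done.

Besides the shell and the picture viewer there is one more tool, called by a JSON object that holds its "name" and its "arguments". move_arm: Moves the arm, as the interface text tells. Its arguments: {"type":"object","properties":{"increments":{"type":"array"},"gripper":{"type":"number"},"squeeze":{"type":"number"}},"required":["increments"]}

```bash
mkdir -p pics; ls; python3 - <<'E'
from cell import *
import cv2
for n in("side","top"):
    im=snapshot(n); cv2.imwrite(f"pics/{n}0.png",im[:,:,::-1]); c=calibration(n)
    print(n,c)
s=get_state();print(s)
E
```

```text
pics
side {'intrinsics': array([[421.71706683,   0.        , 326.61730738],
       [  0.        , 421.71706683, 200.28983051],
       [  0.        ,   0.        ,   1.        ]]), 'origin': array([-67.35116087, 700.11246957, 672.58044344]), 'orientation': array([-2.07616871, -0.00848914, -2.41063755])}
top {'intrinsics': array([[501.74238913,   0.        , 315.04124707],
       [  0.        , 501.74238913, 199.21090604],
       [  0.        ,   0.        ,   1.        ]]), 'origin': array([ 380.99142444,   13.88509527, 1576.54014806]), 'orientation': array([-3.03321084,  0.01561288, -1.57495123])}
{'time': 0.1, 'qpos': array([-1.28399396e+00,  4.23792210e-01,  1.63063838e+00,  2.06512996e-05,
        1.08862922e+00, -1.89955432e-02]), 'dq': array([ 0.00049335, -0.00126535, -0.00303857, -0.00054959, -0.00038442,
       -0.00028806]), 'tau': array([-7.67664897e-04, -5.58428192e+01, -2.82445157e+01, -9.54835400e-05,
        2.90874719e-03, -7.59895720e-07]), 'ee_pos': array([ 188.05083288, -595.51902666,  247.59632294]), 'orientation': array([-3.14012611e+00, -4.61472643e-05,  3.05788292e-01]), 'force': array([-0.11752542, -0.78911802,  0.32889545]), 'ft_torque': array([-0.02367079, -0.03293062,  0.01205853]), 'grasp_force': 0.0, 'opening': 85.58530829012982}
```

View pics/top0.png

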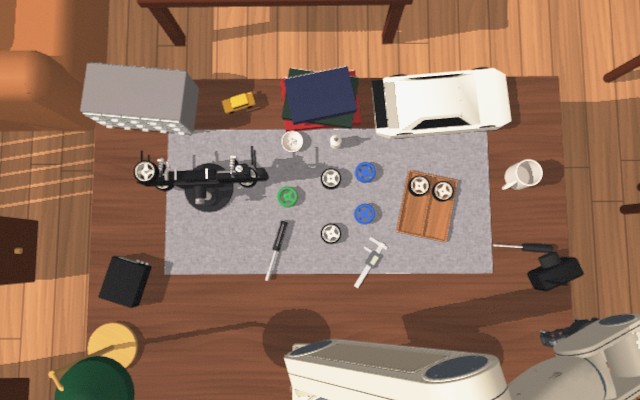

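View pics/side0.png

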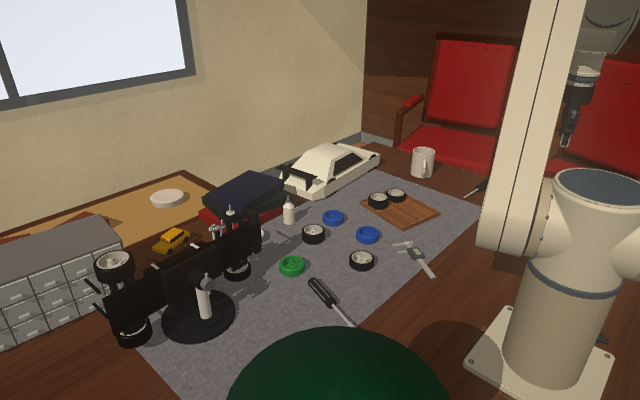

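The top view shows two loose black/pale wheels at (331,178) and (331,233). The blue wheels at (365,172) and (365,213) and the green one at (288,197) are decoys. The tray is near (429,205), with its wheels at (419,185) and (443,190). The car's rear wheel is at (146,172), and the bare axle should be near (240,170). I'll enlarge these.

```bash
cat > h.py <<'E'
import numpy as np,cv2
from scipy.spatial.transform import Rotation as R
from cell import *
def cam(n):
    c=calibration(n); return c["intrinsics"],np.array(c["origin"]),R.from_euler("xyz",c["orientation"]).as_matrix()
def ray(n,uv,z):
    K,o,M=cam(n); d=M@np.linalg.solve(K,[uv[0],uv[1],1.]); return o+d*(z-o[2])/d[2]
def proj(n,p):
    K,o,M=cam(n); q=K@(M.T@(np.array(p,float)-o)); return q[:2]/q[2]
E
python3 - <<'E'
from h import *
t=cv2.imread("pics/top0.png");s=cv2.imread("pics/side0.png")
def cr(im,x,y,w,h,f): return cv2.resize(im[y:y+h,x:x+w],None,fx=f,fy=f,interpolation=cv2.INTER_CUBIC)
a=cr(t,310,158,50,95,6)  # 300x570
b=cr(t,215,140,60,50,8) #480x400
c=cr(t,395,165,72,25,6)
o=np.zeros((580,800,3),np.uint8); o[:570,:300]=a;o[:400,310:790]=b;o[410:560,310:742]=c
cv2.imwrite("pics/c1.png",o)
a=cr(s,290,215,95,65,8)[:, :]
b=cr(s,195,195,80,90,4); c=cr(s,355,180,90,55,4)
o=np.zeros((600,800,3),np.uint8);a=cr(s,290,215,95,62,6); o[:372,:570]=a; o[375:595,:360]=c; o[240:600,480:800]=b
cv2.imwrite("pics/c2.png",o)
for uv,z in(((331,178),27),((331,233),27),((429,205),10),((146,172),220),((245,172),207),((208,185),5)): print(uv,ray("top",uv,z).round(1))
E
```

```text
(331, 178) [616.  -12.7  27. ]
(331, 233) [444.6 -11.4  27. ]
(429, 205) [ 531.3 -318.6   10. ]
(146, 172) [606.7 499.2 220. ]
(245, 172) [607.  228.3 207. ]
(208, 185) [599.4 377.    5. ]
```

View pics/c1.png

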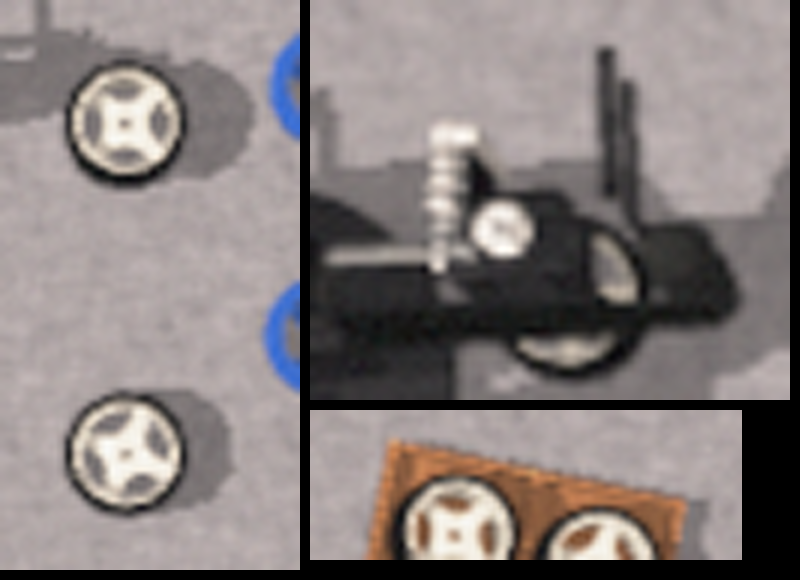

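View pics/c2.png

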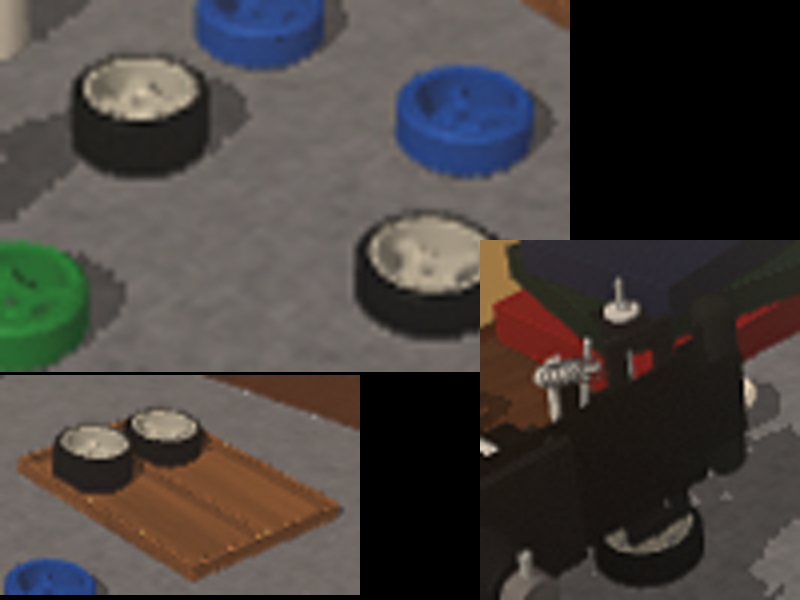

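The crops show the far loose wheel (331,178) has the taller sidewall and the longer shadow, so it is the wide rear wheel. The near one (331,233) is the narrow front wheel. In the tray, the left wheel (419,185) looks taller than the right one. I'll confirm by triangulating, and measure the tray and axle at the same time.

```bash
python3 - <<'E'
from h import *
import math
t=cv2.imread("pics/top0.png");s=cv2.imread("pics/side0.png")
def pale(im,x,y,r,thr=120):
    h=cv2.cvtColor(im,cv2.COLOR_BGR2HSV); b=im.astype(int)
    return b
# tyre (dark) outline in top: circle fit of dark+pale vs grey pad is shaded; use pale rim blob incl. holes via hull
def rim(im,u,v,r,thr):
    c=im[v-r:v+r,u-r:u+r].astype(int); m=((c.min(2)>thr-30)&(c.max(2)>thr)).astype(np.uint8)
    n,l,st,ce=cv2.connectedComponentsWithStats(m)
    d=[(np.hypot(*(ce[i]-r)) if st[i,4]>20 else 99) for i in range(1,n)]
    i=1+int(np.argmin(d)); pts=np.argwhere(l==i)[:,::-1].astype(np.int32)
    hull=cv2.convexHull(pts); e=cv2.fitEllipse(hull)
    return (e[0][0]+u-r,e[0][1]+v-r),e[1],st[i,4]
def tri(a,b):
    K,o,M=cam("top");d=M@np.linalg.solve(K,[*a,1.]);K,p,M=cam("side");e=M@np.linalg.solve(K,[*b,1.])
    d/=np.linalg.norm(d);e/=np.linalg.norm(e)
    A=np.stack([d,-e],1);k=np.linalg.lstsq(A,p-o,rcond=None)[0]
    x,y=o+k[0]*d,p+k[1]*e
    return (x+y)/2,np.linalg.norm(x-y)
for nm,a,b in(("far",(331,178),(313,231)),("near",(331,233),(361,258)),("trL",(419,185),(378,197)),("trR",(443,190),(396,193))):
    ra=rim(t,*a,12,190);rb=rim(s,*b,13,130)
    print(nm,np.round(ra[0],1),np.round(ra[1],1),np.round(rb[0],1),np.round(rb[1],1),[q.round(1) for q in map(np.array,tri(ra[0],rb[0]))],ray("top",ra[0],27).round(1))
# tray: wood in saturation
h=cv2.cvtColor(t,cv2.COLOR_BGR2HSV); m=np.zeros(h.shape[:2],np.uint8); sub=h[160:255,385:475]
m[160:255,385:475]=(sub[:,:,1]>90)*255
m=cv2.morphologyEx(m,cv2.MORPH_CLOSE,np.ones((19,19)))
cs,_=cv2.findContours(m,0,1); c=max(cs,key=cv2.contourArea); r=cv2.minAreaRect(c)
bp=cv2.boxPoints(r); w=np.array([ray("top",p,17) for p in bp]); print("tray",bp.round(1).tolist(),w.round(1).tolist(),w.mean(0).round(1),[np.linalg.norm(w[i]-w[i-1]).round(1) for i in range(4)])
for i in range(4):
    d=w[i]-w[i-1];print(math.atan2(d[1],d[0]))
# axle
f=np.mean([snapshot("top").astype(float) for _ in range(8)],0);np.save("pics/top_avg.npy",f)
cropt=f[158:180,228:252].mean(2); print(cropt.round().astype(int))
E
```

```text
far [330.4 177.8] [16.  16.6] [312.7 229.3] [ 9.6 17.9] [array([615.2, -11. ,  35.2]), np.float64(0.8)] [616.8 -10.9  27. ]
near [330.6 233.2] [16.  16.8] [361.3 256.9] [11.5 19.6] [array([443.8, -10.2,  27.3]), np.float64(0.6)] [444.1 -10.   27. ]
trL [419.5 185.1] [16.  16.9] [378.4 196.4] [ 7.3 15.1] [array([ 589.8, -285.2,   39.6]), np.float64(1.1)] [ 591.9 -287.3   27. ]
trR [443.2 190.5] [16.  16.7] [395.6 192.2] [ 6.8 15.1] [array([ 573.6, -359.2,   31.6]), np.float64(1.0)] [ 574.6 -360.    27. ]
tray [[395.6000061035156, 232.0], [407.79998779296875, 169.60000610351562], [457.8999938964844, 179.39999389648438], [445.70001220703125, 241.6999969482422]] [[447.3, -211.6, 17.0], [642.4, -253.9, 17.0], [610.4, -409.3, 17.0], [416.5, -365.2, 17.0]] [ 529.2 -310.    17. ] [np.float64(156.6), np.float64(199.6), np.float64(158.7), np.float64(198.9)]
1.372427827302952
-0.21330147782032352
-1.7738025341976515
2.9179535174181437
[[176 169 188 200 181 170 143 133 144 148 162 174 174 172 174 177 173 173
  174 173 171 170 156 108]
 [162 151 175 196 167 137  92  76 122 144 156 167 168 167 173
[... 1360 characters left out ...]
40 170 186  65  60  63  60  55  55  58  55  53  47  46  54  55  53
   51  40  38  32  71 105]
 [ 43  40  57  80  72  58  60  57  52  48  48  48  47  45  46  44  40  38
   35  35  34  31  67 105]
 [ 45  41  57  92  91  58  39  34  32  33  36  44  42  41  45  45  43  38
   35  34  32  33  57 113]
 [ 46  39  54  93 110  92  60  40  36  35  36  43  44  45  44  45  47  44
   36  38  33  35  51 120]
 [ 44  41  43  71  88  86  72  46  38  37  38  39  40  40  40  41  40  39
   40  38  37  37  37  34]
 [ 35  37  36  35  35  32  33  33  32  33  33  29  28  30  31  30  29  27
   26  28  29  28  28  24]
 [ 24  26  24  25  23  23  25  24  25  22  24  24  25  25  24  21  24  25
   24  23  24  23  24  24]]
```

{"name": "move_arm", "arguments": {"increments": [[0,0,0,-0.175],[0,0,0,-0.175],[0,0,0,-0.175],[0,0,0,-0.175],[0,0,0,-0.175],[0,0,0,-0.175],[3.7,1.6,0,0],[3.7,1.6,0,0],[3.7,1.6,0,0],[3.7,1.6,0,0],[3.7,1.6,0,0],[3.7,1.6,0,0]], "gripper": 0, "squeeze": 40}}

```text
time: 2.0
ee_pos: [330.0, -398.6, 248.5]
orientation: [3.141, 0.0, 1.356]
force: [-0.2, -0.2, 0.3]
opening: 85.4
grasp_force: 0.0
```

{"name": "move_arm", "arguments": {"increments": [[3.7,1.6,0,0],[3.7,1.6,0,0],[3.7,1.6,0,0],[3.7,1.6,0,0],[3.7,1.6,0,0],[3.7,1.6,0,0],[3.7,1.6,1,0],[3.7,1.6,1,0],[3.7,1.6,1,0],[3.7,1.6,2,0],[3.7,1.6,2,0],[3.7,1.6,2,0]]}}

```text
time: 3.5
ee_pos: [612.5, -5.6, 157.8]
orientation: [3.141, -0.0, 1.356]
force: [1.0, -0.8, 0.7]
opening: 85.1
grasp_force: 0.0
```

```bash
cat >> h.py <<'E'
def to(x,y,z,psi=None):
    s=get_state();p=s["ee_pos"];a=s["orientation"];M=R.from_euler("xyz",a).as_matrix()
    d=M.T@(np.array([x,y,z])-p)/10
    print("t",round(s["time"],2),"pos",p.round(1),"ori",a.round(3),"d(cm)",d.round(2),"roll",None if psi is None else round(-(psi-a[2]),3),"F",s["force"].round(1),"op",round(s["opening"],1),"g",round(s["grasp_force"],1),"q6",s["qpos"][[0,5]].round(2))
E
python3 -c "
from h import *
to(615.2,-11,120,1.35)"
```

```text
t 3.5 pos [612.5  -5.6 157.8] ori [ 3.141 -0.     1.356] d(cm) [-0.47  0.38  3.78] roll 0.006 F [ 1.  -0.8  0.7] op 85.1 g 0.0 q6 [-0.03  0.19]
```

{"name": "move_arm", "arguments": {"increments": [[-0.5,0.4,4,0],[0,0,4,0],[0,0,3,0],[0,0,1,0],[0,0,0,0],[0,0,0,0]]}}

```text
time: 4.25
ee_pos: [615.5, -12.6, 39.7]
orientation: [3.139, -0.0, 1.356]
force: [-0.0, 0.3, -0.4]
opening: 85.3
grasp_force: 0.0
```

```bash
python3 -c "
from h import *
to(615.2,-11,27,1.35)"
```

```text
t 4.25 pos [615.5 -12.6  39.7] ori [ 3.139 -0.     1.356] d(cm) [ 0.15 -0.06  1.27] roll 0.006 F [-0.   0.3 -0.4] op 85.3 g 0.0 q6 [-0.04  0.18]
```

{"name": "move_arm", "arguments": {"increments": [[0.15,-0.05,0.7,0],[0,0,0.5,0],[0,0,0,0]]}}

```text
time: 4.62
ee_pos: [614.0, -10.9, 26.0]
orientation: [-3.141, 0.0, 1.356]
force: [-0.0, -1.1, 0.2]
opening: 85.3
grasp_force: 0.0
```

{"name": "move_arm", "arguments": {"increments": [[0,0,0,0],[0,0,0,0],[0,0,0,0],[0,0,0,0],[0,0,0,0],[0,0,0,0]], "gripper": 1}}

```text
time: 5.38
ee_pos: [614.5, -10.9, 26.7]
orientation: [3.141, -0.0, 1.356]
force: [-1.5, -0.1, 5.5]
opening: 62.6
grasp_force: 44.1
```

```bash
python3 -c "
from h import *
to(493.6,-263.1,80,1.35)"
```

```text
t 5.38 pos [614.5 -10.9  26.7] ori [ 3.141 -0.     1.356] d(cm) [-27.22  -6.43  -5.33] roll 0.006 F [-1.5 -0.1  5.5] op 62.6 g 44.1 q6 [-0.04  0.18]
```

{"name": "move_arm", "arguments": {"increments": [[0,0,-3,0],[0,0,-3,0],[-3.4,-0.8,0,0],[-3.4,-0.8,0,0],[-3.4,-0.8,0,0],[-3.4,-0.8,0,0],[-3.4,-0.8,0,0],[-3.4,-0.8,0,0],[-3.4,-0.8,0,0],[-3.4,-0.8,0,0],[0,0,0,0],[0,0,0,0]]}}

```text
time: 6.88
ee_pos: [493.7, -262.7, 86.1]
orientation: [-3.141, -0.0, 1.355]
force: [-0.2, 1.6, -0.5]
opening: 62.9
grasp_force: 44.1
```

```bash
python3 -c "
from h import *
to(493.6,-263.1,31.5,1.35)
cv2.imwrite('pics/s2.png',cv2.resize(snapshot('side')[150:290,260:480],None,fx=3,fy=3)[:,:,::-1])"
```

```text
t 6.88 pos [ 493.7 -262.7   86.1] ori [-3.141 -0.     1.355] d(cm) [-0.04 -0.    5.46] roll 0.005 F [-0.2  1.6 -0.5] op 62.9 g 44.1 q6 [-0.51 -0.3 ]
```

View pics/s2.png

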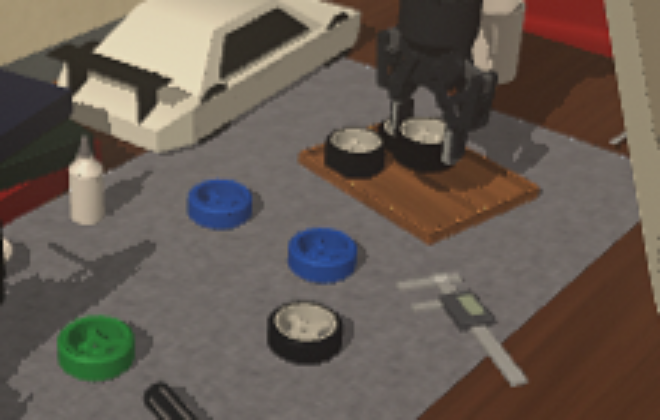

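The wheel is held above the tray at crop (425,140). The narrow loose wheel, crop (305,330), hasn't moved. Lowering now.

{"name": "move_arm", "arguments": {"increments": [[0,0,2.5,0],[0,0,1.5,0],[0,0,0.8,0],[0,0,0.4,0],[0,0,0.2,0],[0,0,0.1,0],[0,0,0,0],[0,0,0,0]]}}

```text
time: 7.92
ee_pos: [493.9, -263.2, 31.6]
orientation: [3.141, 0.0, 1.356]
force: [-0.2, -1.0, 0.9]
opening: 62.4
grasp_force: 44.1
```

{"name": "move_arm", "arguments": {"increments": [[0,0,0.1,0],[0,0,0,0],[0,0,0,0]]}}

```text
time: 8.3
ee_pos: [493.9, -263.1, 30.7]
orientation: [3.141, 0.0, 1.356]
force: [-1.6, -1.0, 5.8]
opening: 62.8
grasp_force: 44.6
```

{"name": "move_arm", "arguments": {"increments": [[0,0,0,0],[0,0,0,0],[0,0,0,0],[0,0,0,0],[0,0,-1,0],[0,0,-3,0],[0,0,-4,0],[0,0,-4,0],[0,0,0,0]], "gripper": 0}}

```text
time: 9.43
ee_pos: [495.7, -264.1, 154.2]
orientation: [3.135, 0.002, 1.356]
force: [0.0, 0.2, -0.2]
opening: 85.4
grasp_force: 0.0
```

```bash
python3 -c "
from h import *
to(443.8,-10.2,60,1.35)
f=sum(snapshot('top').astype(float) for _ in range(2))/2
t=cv2.resize(f[155:250,310:475].astype(np.uint8),None,fx=4,fy=4,interpolation=2)[:,:,::-1]
a=np.load('pics/top_avg.npy')[155:181,226:252].astype(np.uint8);a=cv2.resize(a,(200,200),interpolation=2)[:,:,::-1]
s=sum(snapshot('side').astype(float) for _ in range(8))/8
np.save('pics/side_avg.npy',s)
b=cv2.resize(s[195:225,213:247].astype(np.uint8),(227,200),interpolation=2)[:,:,::-1]
o=np.zeros((590,660,3),np.uint8);o[:380]=t;o[385:585,:200]=a;o[385:585,220:447]=b
cv2.imwrite('pics/t3.png',o)"
```

```text
t 9.43 pos [ 495.7 -264.1  154.2] ori [3.135e+00 2.000e-03 1.356e+00] d(cm) [ 23.72 -10.55   9.3 ] roll 0.006 F [ 0.   0.2 -0.2] op 85.4 g 0.0 q6 [-0.51 -0.3 ]
```

View pics/t3.png

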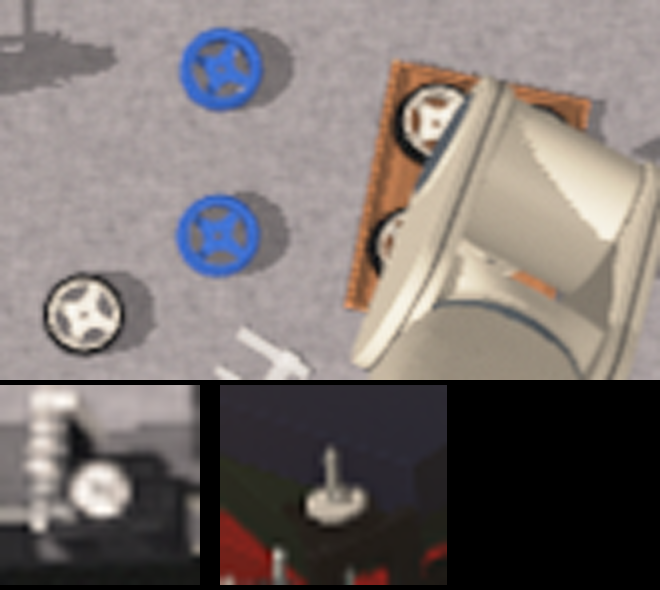

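The narrow wheel is still in place at crop (85,313). The placed wide wheel is partly visible in its row at crop (390,240). Axle stub: side crop (330,450), with the flange at (337,503). Next: the axle position.

```bash
python3 - <<'E'
from h import *
t=np.load('pics/top_avg.npy').min(2);s=np.load('pics/side_avg.npy')
m=np.zeros(t.shape,np.uint8);m[164:173,234:244]=t[164:173,234:244]>120
ys,xs=np.nonzero(m);print("top flange",xs.mean(),ys.mean(),m.sum()); a=(xs.mean(),ys.mean())
for z in (201,207): print(z,ray("top",a,z).round(1))
c=s[200:220,220:242].min(2).round().astype(int);print(c)
p=ray("top",a,202.5)
print("proj side flange",proj("side",[*p[:2],201]),"pin",proj("side",[*p[:2],207]),"tip",proj("side",[*p[:2],221]))
# spoke angle: intensity on ring of near wheel (image0)
g=cv2.imread("pics/top0.png").min(2).astype(np.float32)
c0=ray("top",(330.6,233.2),18)
th=np.radians(np.arange(0,360,2));v=[]
for q in th:
    r=[cv2.getRectSubPix(g,(1,1),tuple(map(float,proj("top",[443.8+k*np.cos(q),-10.2+k*np.sin(q),18]))))[0,0] for k in(14,16,18)]
    v.append(np.mean(r))
v=np.array(v);print("front wheel spoke angle deg",np.degrees(np.angle((v*np.exp(4j*th)).sum())/4))
# pin
T=np.load('pics/top_avg.npy').mean(2).astype(np.float32)
E
```

```text
top flange 238.30434782608697 168.19565217391303 46
201 [618.9 248.  201. ]
207 [617.8 247.  207. ]
[[ 42  44  45  43  42  44  43  43  42  42  42  42  42  42  42  42  42  42
   42  42  42  42]
 [ 41  42  41  41  44  45  43  42  42  42  42  42  42  42  42  42  42  42
   42  43  42  42]
 [ 41  41  41  41  41  40  41  44  44  42  42  43  42  42  42  42  42  42
   42  42  42  42]
 [ 41  41  41  41  40  41  40  39  38  44  42  44  42  42  43  42  41  41
   42  42  42  42]
 [ 40  41  40  41  41  41  40  39  41  86  49  38  40  42  44  42  41  42
   42  41  41  41]
 [ 40  41  40  40  40  41  40  38  62 135  71  40  39  39  39  40  42  44
   42  41  42  41]
 [ 40  40  40  40  40  40  39  37  72 125  70  39  39  40  40  40  39  39
   39  43  44  42]
 [ 40  40  40  40  40  40  40  37  47 125  73  40  38  40  40  39  40  40
   39  39  39  40]
 [ 31  38  42  40  40  40  39  36  43 126  78  40  37  38  39  39  40  39
   39  40  40  40]
 [ 33  32  32  35  38  41  38  33  43 125  80  51  40  39  37  38  39  39
   40  39  39  40]
 [ 33  32  32  32  32  29  36  70  92 120 104  86  72  94  58  37  38 
[... 317 characters left out ...]
25  27  24 101 147 157 156 154 143 103  72  32  27  26  28
   36  33  31  27]
 [ 31  31  30  28  27  27  23  42 101 104  99  68  37  26  26  26  25  30
   31  29  24  24]
 [ 30  30  30  30  29  29  27  26  24  22  23  25  26  27  24  25  29  29
   24  24  24  24]
 [ 30  30  30  30  28  27  27  27  27  27  26  26  26  28  27  27  24  24
   25  24  24  25]
 [ 28  27  27  29  30  28  27  27  28  29  28  29  29  28  24  24  25  25
   25  25  24  25]
 [ 25  85  51  30  29  28  28  28  35  32  29  27  23  25  25  24  25  24
   24  24  25  25]]
proj side flange [229.41023562 212.3121653 ] pin [229.12665023 209.94349299] tip [228.45793483 204.35798784]
front wheel spoke angle deg -22.359253622787715
```

{"name": "move_arm", "arguments": {"increments": [[3.4,-1.5,0,0],[3.4,-1.5,0,0],[3.4,-1.5,0,0],[3.4,-1.5,0,0],[3.4,-1.5,0,0],[3.4,-1.5,1,0],[3.4,-1.5,3,0],[0,0,3,0],[0,0,2,0],[0,0,0,0],[0,0,0,0]]}}

```text
time: 11.3
ee_pos: [442.3, -8.2, 60.7]
orientation: [3.141, -0.0, 1.356]
force: [-0.1, -0.3, 1.2]
opening: 85.8
grasp_force: 0.0
```

```bash
python3 -c "
from h import *
to(443.8,-10.2,23,1.35)"
```

```text
t 11.3 pos [442.3  -8.2  60.7] ori [ 3.141 -0.     1.356] d(cm) [-0.16  0.19  3.77] roll 0.006 F [-0.1 -0.3  1.2] op 85.8 g 0.0 q6 [-0.05  0.17]
```

{"name": "move_arm", "arguments": {"increments": [[-0.1,0.2,1.5,0],[-0.1,0,1.5,0],[0,0,0.8,0],[0,0,0,0],[0,0,0,0]]}}

```text
time: 11.92
ee_pos: [443.5, -10.5, 22.3]
orientation: [-3.141, 0.0, 1.356]
force: [0.4, 0.1, -0.5]
opening: 85.1
grasp_force: 0.0
```

```bash
python3 -c "
from h import *
to(443.8,-10.2,22,1.35)"
```

```text
t 11.93 pos [443.5 -10.5  22.3] ori [-3.141  0.     1.356] d(cm) [0.03 0.03 0.03] roll 0.006 F [ 0.4  0.1 -0.5] op 85.1 g 0.0 q6 [-0.05  0.16]
```

{"name": "move_arm", "arguments": {"increments": [[0,0,0,0],[0,0,0,0],[0,0,0,0],[0,0,0,0],[0,0,0,0],[0,0,0,0],[0,0,-4,0],[0,0,-4,0],[0,0,-4,0],[0,0,-4,0],[0,0,-4,0],[0,0,-4,0]], "gripper": 1, "squeeze": 60}}

```text
time: 13.42
ee_pos: [443.1, -10.4, 264.0]
orientation: [3.141, -0.0, 1.356]
force: [0.3, -0.1, -0.4]
opening: 61.5
grasp_force: 66.3
```

{"name": "move_arm", "arguments": {"increments": [[3.6,1.4,0,0],[3.6,1.4,0,0],[3.6,1.4,0,0],[3.6,1.4,0,0],[3.6,1.5,0,0],[3.6,1.5,0,0],[3.6,1.5,0,0],[3.6,1.5,0,0],[0,0,0,0],[0,0,0,0],[0,0,0,0]]}}

```text
time: 14.8
ee_pos: [617.6, 245.2, 262.4]
orientation: [-3.141, 0.0, 1.355]
force: [1.0, -0.3, -0.5]
opening: 61.7
grasp_force: 66.4
```

```bash
python3 - <<'E'
from h import *
to(618.4,247.5,245,1.35)
s=sum(snapshot('side').astype(float) for _ in range(3))/3
t=sum(snapshot('top').astype(float) for _ in range(3))/3
np.save('pics/t4.npy',t)
o=np.zeros((560,800,3),np.uint8)
o[:560,:480]=cv2.resize(s[150:290,170:290].astype(np.uint8),(480,560),interpolation=2)[:,:,::-1]
o[:300,490:790]=cv2.resize(t[140:200,210:270].astype(np.uint8),(300,300),interpolation=2)[:,:,::-1]
o[310:550,490:790]=cv2.resize(t[160:250,395:465].astype(np.uint8),(300,240),interpolation=2)[:,:,::-1]
cv2.imwrite('pics/c4.png',o)
E
```

```text
t 14.8 pos [617.6 245.2 262.4] ori [-3.141  0.     1.355] d(cm) [0.25 0.03 1.74] roll 0.005 F [ 1.  -0.3 -0.5] op 61.7 g 66.4 q6 [0.36 0.58]
```

View pics/c4.png

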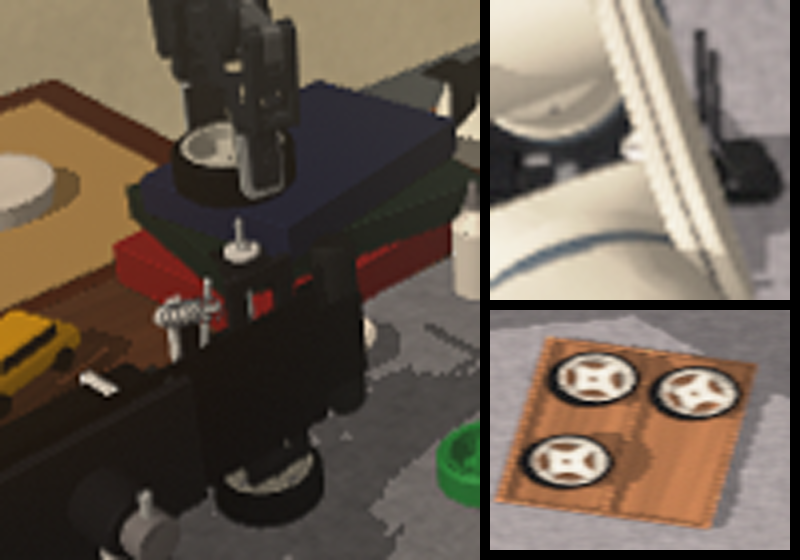

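The lower-right inset shows the wide wheel lying flat next to its mate in the left row. The narrow wheel hangs level above the stub: tyre spans x=172 to 296 in the crop, stub tip at (239,222). Checking the lateral alignment.

```bash
python3 - <<'E'
from h import *
to(618.4,247.5,245,1.35)
s=snapshot('side').min(2).astype(int)
print(s[188:202:2,206:252])
x,y,z=get_state()["ee_pos"]
u=z-19.3
print("pred centre",proj("side",[x,y,u+12]),proj("side",[x,y,u]),"stub pred",proj("side",[618.4,247.5,221]),proj("side",[618.4,247.5,203]))
for p in(0,1,2,3): pass
th=np.linspace(0,6.28,100);P=np.array([proj("side",[x+32*np.cos(a),y+32*np.sin(a),u+h]) for a in th for h in(0,12,24)]);print("pred tyre cols",P[:,0].min(),P[:,0].max(),"bottom",P[:,1].max())
E
```

```text
t 15.1 pos [618.2 245.8 262.5] ori [ 3.141 -0.     1.355] d(cm) [ 0.17 -0.01  1.75] roll 0.005 F [ 0.  -0.7 -0.8] op 61.9 g 66.4 q6 [0.36 0.58]
[[ 24  22  26  25  27  27  25  21  19  64 124  96  84  81  81  88  86 121
  139 141 138 135 102 109  97  71  41  34  33  34  37  35  32  55  27  21
   20  36  42  40  42  41  41  43  43  43]
 [ 72  53  41  27  27  32  30  23  22  20  16  34  99 120 113 135 149 182
  164 128 138 128 111 112  97  97  45  35  34  35  32  35  34  54  36  21
   21  33  41  42  41  41  41  43  44  42]
 [ 67  68  58  45  41  43  37  24  23  24  23  22  24  25  24  26  23  25
   22  21  19  18  17  86 101  98  58  38  32  34  33  32  35  32  47  26
   22  26  42  40  40  41  41  42  41  42]
 [ 43  41  40  42  43  43  43  26  22  23  21  21  25  23  23  21  23  23
   21  24  23  21  20  63 104  98  59  36  30  31  31  39  33  28  49  25
   20  29  39  41  41  41  41  41  40  40]
 [ 40  40  40  45  43  42  43  36  23  19  22  21  23  21  22  23  23  21
   21  23  23  23  20  36 106  97  70  38  27  31  31  41  56  54  56  27
   34  41  41  42  40  41  41  42  42  42]
 [ 38  42  40  41  40  40  40  39  36  25  19  23  22  24  23  22  23  24
   22  23  21  20  22  18  47  88  97  96  93  92  75  44  41  29  36  39
   40  40  41  41  40  39  41  40  39  41]
 [ 41  39  41  40  40  40  39  39  39  38  41  34  28  26  21  21  23  20
   21  21  20  22  22  18  19  19  18  18  25  29  32  39  39  39  41  40
   40  39  41  39  40  40  41  40  40  39]]
pred centre [227.61110914 190.13442691] [228.20023125 195.10110374] stub pred [228.60454889 204.34814721] [229.46109379 211.51418337]
pred tyre cols 211.4409213420641 243.3689638871197 bottom 202.39595667785917
```

{"name": "move_arm", "arguments": {"increments": [[0.1,0,1,0],[0,0,1,0],[0,0,0.6,0],[0,0,0.3,0],[0,0,0.2,0],[0,0,0.2,0],[0,0,0,0]]}}

```text
time: 16.02
ee_pos: [618.5, 247.1, 229.3]
orientation: [3.142, -0.0, 1.356]
force: [0.5, -0.7, -0.8]
opening: 61.8
grasp_force: 66.4
```

No contact so far; descending slowly through the hole's entry.

{"name": "move_arm", "arguments": {"increments": [[-0.05,0,0.15,0],[0,0,0.15,0],[0,0,0.15,0],[0,0,0.15,0],[0,0,0,0]]}}

```text
time: 16.65
ee_pos: [618.3, 246.6, 223.1]
orientation: [-3.141, 0.0, 1.356]
force: [0.0, -0.2, -0.9]
opening: 61.6
grasp_force: 66.4
```

{"name": "move_arm", "arguments": {"increments": [[0,0,0.1,0],[0,0,0.1,0],[0,0,0.1,0],[0,0,0,0],[0,0,0,0]]}}

```text
time: 17.27
ee_pos: [618.4, 246.7, 220.3]
orientation: [3.142, -0.0, 1.356]
force: [-0.0, -0.3, -0.5]
opening: 61.7
grasp_force: 66.4
```

{"name": "move_arm", "arguments": {"increments": [[0,0,0.1,0],[0,0,0.1,0],[0,0,0.1,0],[0,0,0,0],[0,0,0,0]]}}

```text
time: 17.9
ee_pos: [618.4, 246.7, 217.3]
orientation: [3.142, -0.0, 1.356]
force: [0.5, 0.9, -0.6]
opening: 61.6
grasp_force: 66.4
```

{"name": "move_arm", "arguments": {"increments": [[0,0,0.1,0],[0,0,0.1,0],[0,0,0.1,0],[0,0,0,0],[0,0,0,0]]}}

```text
time: 18.52
ee_pos: [618.5, 246.7, 216.1]
orientation: [3.141, -0.001, 1.356]
force: [-3.4, -0.2, 9.9]
opening: 61.5
grasp_force: 67.6
```

```bash
python3 - <<'E'
from h import *
to(618.5,246.7,216,1.35); print(get_state()["ft_torque"].round(3))
s=sum(snapshot('side').astype(float) for _ in range(4))/4
cv2.imwrite('pics/c5.png',cv2.resize(s[180:240,195:265].astype(np.uint8),(700,600),interpolation=2)[:,:,::-1])
for h in(196,202): print(h,"rim near-bottom",max(proj("side",[618.5+32*np.cos(a),246.7+32*np.sin(a),h])[1] for a in np.linspace(0,6.28,90)),"rim top centre",proj("side",[618.5,246.7,h+24]), "far top edge",min(proj("side",[618.5+32*np.cos(a),246.7+32*np.sin(a),h+24])[1] for a in np.linspace(0,6.28,90)))
E
```

```text
t 18.52 pos [618.5 246.7 216.1] ori [ 3.141e+00 -1.000e-03  1.356e+00] d(cm) [-0.    0.    0.01] roll 0.006 F [-3.4 -0.2  9.9] op 61.5 g 67.6 q6 [0.36 0.58]
[-0.245  0.687 -0.002]
196 rim near-bottom 221.81877301799045 rim top centre [228.92686622 204.6006631 ] far top edge 197.54024815187128
202 rim near-bottom 219.4149454567144 rim top centre [228.63907238 202.18512897] far top edge 195.17488264866734
```

View pics/c5.png

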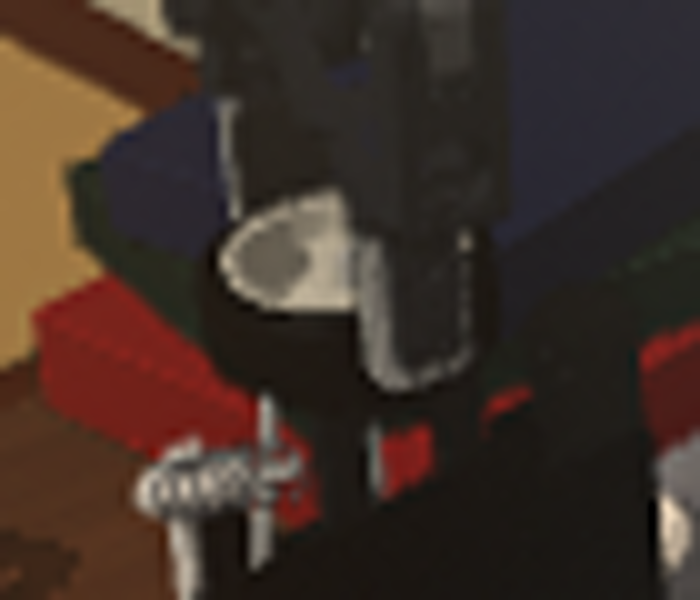

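The rim's far and near edges, crop y≈190 and 312, match the home height (underside 196), not the unmeshed one at 202. I'll relieve the side force, wiggle the yaw and press harder to confirm it's seated.

{"name": "move_arm", "arguments": {"increments": [[0,-0.05,0,0],[0,0,0.05,0.06],[0,0,0,0.06],[0,0,0.05,-0.06],[0,0,0,-0.06],[0,0,0,-0.06],[0,0,0,-0.06],[0,0,0,0.06],[0,0,0,0.06],[0,0,0,0],[0,0,0,0]]}}

```text
time: 20.1
ee_pos: [618.5, 246.8, 216.0]
orientation: [3.139, -0.001, 1.356]
force: [-4.2, -3.1, 14.9]
opening: 61.5
grasp_force: 68.0
```

```bash
python3 -c "
from h import *
to(618.5,246.7,216,1.35); print(get_state()['ft_torque'].round(3))"
```

```text
t 20.1 pos [618.5 246.8 216. ] ori [ 3.139e+00 -1.000e-03  1.356e+00] d(cm) [-0.01  0.    0.  ] roll 0.006 F [-4.2 -3.1 14.9] op 61.5 g 68.0 q6 [0.36 0.58]
[-0.416  0.806 -0.019]
```

Checking that it's meshed: turning further. If it isn't meshed, the wheel would drop 6 mm somewhere in the turn.

{"name": "move_arm", "arguments": {"increments": [[0,0,-0.05,0.1],[0,0,0,0.1],[0,0,0,0.1],[0,0,0,0.1],[0,0,0,0.1],[0,0,0,0.1]]}}

```text
time: 20.85
ee_pos: [618.2, 246.8, 216.1]
orientation: [3.141, -0.001, 0.753]
force: [-4.7, -2.2, 12.6]
opening: 62.0
grasp_force: 67.8
```

```bash
python3 -c "
from h import *
to(618.5,246.7,216,1.35); print(get_state()['ft_torque'].round(3))"
```

```text
t 20.85 pos [618.2 246.8 216.1] ori [ 3.141e+00 -1.000e-03  7.530e-01] d(cm) [0.01 0.03 0.01] roll -0.597 F [-4.7 -2.2 12.6] op 62.0 g 67.8 q6 [0.36 1.18]
[-0.316  0.816  0.011]
```

{"name": "move_arm", "arguments": {"increments": [[0,0,0,0.1],[0,0,0,0.1],[0,0,0,0.1],[0,0,0,0.1],[0,0,0,0.1],[0,0,0,0.1],[0,0,0,0.1],[0,0,0,0.1],[0,0,0,0.1],[0,0,0,0.1]]}}

```text
time: 22.1
ee_pos: [618.0, 247.3, 216.0]
orientation: [-3.14, -0.001, -0.247]
force: [-5.6, -0.2, 13.1]
opening: 61.7
grasp_force: 67.8
```

```bash
python3 -c "
from h import *
to(618.5,246.7,216,1.35); print(get_state()['ft_torque'].round(3))"
```

```text
t 22.1 pos [618.  247.3 216. ] ori [-3.14e+00 -1.00e-03 -2.47e-01] d(cm) [0.06 0.05 0.  ] roll -1.597 F [-5.6 -0.2 13.1] op 61.7 g 67.8 q6 [0.36 2.18]
[-0.039  0.911  0.027]
```

{"name": "move_arm", "arguments": {"increments": [[-0.06,0,0.05,0],[0,0,0,0],[0,0,0,0],[0,0,0,0]]}}

```text
time: 22.6
ee_pos: [618.0, 247.3, 216.0]
orientation: [-3.14, -0.002, -0.244]
force: [-5.3, -0.6, 14.4]
opening: 62.0
grasp_force: 68.0
```

```bash
python3 -c "
from h import *
to(618.5,246.7,216,1.35)
s=sum(snapshot('side').astype(float) for _ in range(3))/3
t=snapshot('top')
o=np.zeros((600,800,3),np.uint8)
o[:450,:525]=cv2.resize(s[180:240,195:265].astype(np.uint8),(525,450),interpolation=2)[:,:,::-1]
o[:270,530:]=cv2.resize(t[160:250,390:480],(270,270))[:,:,::-1]
cv2.imwrite('pics/c6.png',o)"
```

```text
t 22.6 pos [618.  247.3 216. ] ori [-3.14e+00 -2.00e-03 -2.44e-01] d(cm) [0.06 0.05 0.  ] roll -1.594 F [-5.3 -0.6 14.4] op 62.0 g 68.0 q6 [0.36 2.18]
```

View pics/c6.png

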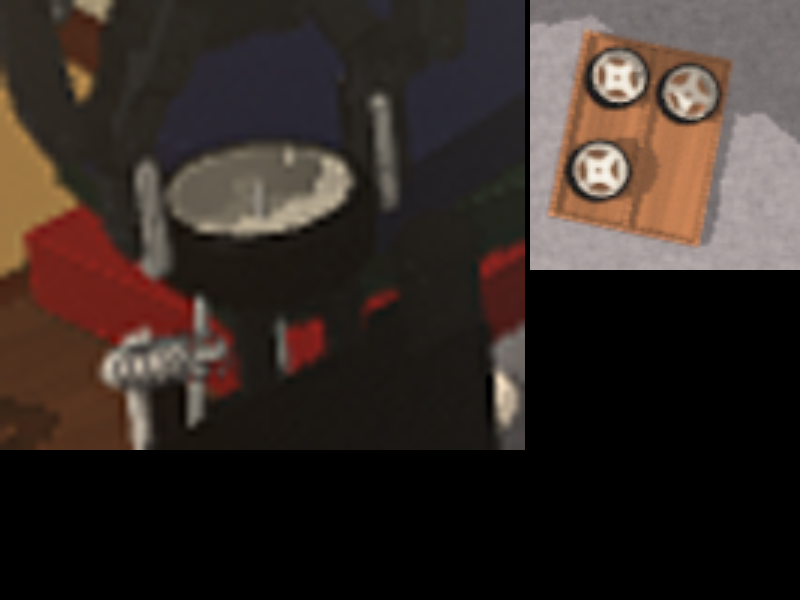

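The stub stands about 5 px (roughly 10 to 12 mm) clear of the web at crop (260,195). The rim centre is at row 204.5, against 204.6 predicted at home. The tray is in order, so I'm handing in.

```bash
python3 -c "
from cell import hand_in
print(hand_in())"
```

```text
the job is handed in; nothing more can be done
None
```

The job is handed in, with no verdict returned: the wide wheel lies flat and released in the wide-wheel row, and the narrow wheel measured home on the bare axle, gripped at about 68 N and pressed down with about 14 N.

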